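Lock the rip fence of a tile saw through its L-shaped gate

TASK

Set and lock the fence of the yellow tile saw: push its red lock knob along the long leg of the L-shaped slot as far as the corner, then turn the corner and push it fully home to the end of the short leg. Only push the knob: never pull it up out of its plate, and leave the loose things on and around the saw where they are. Finish clear of the saw.

Things in the scene. Friction and masses are not known exactly. Their poses are not given: they have to be found in the camera images.
- saw: Yellow benchtop tile saw, fixed. Origin on the table under the middle of the slot's long leg; base x -60..380, y -200..220, 45 mm high. y runs along the long leg, start to corner; x along the short leg, corner to end, towards the steel deck (55 mm high, x over 105). Slotted level plate: x -45..75, y -100..100, top at 70 mm, bare round the knob. Tallest: blade guard x 160..372, y 138..162, 128 mm.
- slot_start (a point): Point on the centre line of the L-shaped slot at the free end of its long leg, on the plate's top (70 mm above the table). The slot is 19 mm wide; legs, along its centre line, 110 mm and 45 mm. Axes as the saw's.
- slot_corner (a point): Point on the slot's centre line at the corner, on the plate's top. Axes as the saw's.
- slot_end (a point): Point on the slot's centre line at the closed end of the short leg, where the knob's axis stands when fully home, on the plate's top. Axes as the saw's.
- knob_top (a point): Centre of the flat top of the red lock knob, 118 mm above the table. The knob is an upright cylinder 26 mm across, 74 to 118 mm above the table, on a 14 mm pin that runs in the slot with 2.5 mm play each side. It stays upright and stays where it is left, and takes the fence along the long leg. A light spring (2.4 N) and its weight keep it down. Axes as the saw's.
- fence_slide (a joint): Travel of knob and fence along the long leg, m: 0 at slot_start, 0.110 at the corner and in the short leg; walls stop it up to 0.0025 beyond. Starts at 0 to 0.045. Pushing takes about 3 N. The fence is an aluminium bar over the deck, 12 mm thick, its top 85 mm above the table, its near end 108 mm from the long leg's centre line.
- lock_slide (a joint): Travel of the knob along the short leg, m: 0 in the long leg (0.0025 play), 0.045 at slot_end (the wall stops it up to 0.0025 beyond). Can grow only with the knob at the corner. Pushing takes about 2.5 N.
- knob_lift (a joint): How far the knob is pulled up, m: 0 as it stands; the pin leaves the slot at about 0.019.
- tile_strip: Loose tile strip 120 x 60 x 9 mm lying on the deck between the fence and the blade; the locked fence stops about 10 mm short of it. Origin under its centre.
- rub_block: Loose black rubbing block, 80 x 40 x 25 mm, on the deck behind the fence, clear of its path. Origin under its centre.
- spacer_jar: Loose clear jar with blue cap, 48 mm across, 60 mm tall, standing on the base about 110 mm past the slot's corner (+y of the saw). Origin under its centre.
- level: Loose yellow spirit level 300 x 24 x 50 mm on the table, left. Origin under its centre.
- putty_knife: Loose putty knife with orange handle lying on the table, right of the robot.
- mallet: Loose mallet lying on the table, right.
- water: Loose water bottle, 66 mm across, 200 mm tall, standing on the table left of the robot. Origin under its centre.

How it is judged:
By the outcome, as a careful person would: the job done as asked, in the order asked, and still so for the second after the job is handed in, with the robot touching nothing.
It also fails if it takes over 43 s, if anything falls off the work surface, if the arm or the gripper's body presses on something with over 40 N, if the wrist force passes 120 N, or if a joint passes its speed limit or range.

ROBOT

A 6-joint arm with a two-finger parallel gripper is mounted at the origin on the work surface. World frame = base frame: x ahead of the robot, y to its left, z up, the work surface at z = 0. Lengths are in m, angles in rad, forces in N, time in s.
With the tool pointing down it reaches from about 0.425 to 0.95 m from the base axis. Payload 3.5 kg.
Tool frame: the origin (TCP) lies midway between the tips of the shut fingers; the grasp point (between the pads) lies 19 mm behind it; z points along the fingers, x is the direction in which the jaws open and shut, and the axes are right-handed (so a half turn about z gives the same grasp; the last joint's range is limited). The gripper opens to 85 mm and grips with 20 to 120 N. Pads are 22 mm wide; open, the fingers measure 114 mm over their backs; the gripper's body (76 mm by 85 mm) begins 54 mm behind the grasp point. The pads swing forward as they close: fully open they stand 13 mm farther back than shut.
Start: joints at [-1.35, 0.286, 1.577, -0, 1.279, -0.15], TCP at [0.245, -0.629, 0.231] pointing down, gripper open.
Joint ranges: [-2.77, 2.77], [-0.9, 2.22], [0.21, 2.48], [-1.53, 4.67], [0.24, 2.81], [-2.84, 2.84]. Speed limits (rad/s): [2.79, 2.79, 3.14, 3.14, 3.14, 3.14].

INTERFACE

Orientations are given as a unit quaternion [x, y, z, w].
In Python, from plant import telemetry, imaging, robot gives the robot as it stands.
- The arm moves only by the tool step_arm, never from a script. Its argument "moves" is a list of rows, each an object with "dp": the shift along the tool's x, y, z in cm, a list of three; "rot": the turn, a rotation vector about the tool's x, y, z in rad, a list of three. In form: [{"dp": [dx, dy, dz], "rot": [ax, ay, az]}, ...]. A call has 1 to 12 rows; each row is the pose to reach, as a shift and turn from the pose commanded when the call began, along the tool's axes at that moment; what a row does not reach only later rows make up. A row lasts 1/10 s, in which the tool goes at most 50 mm and 8.59 degrees, less where a joint would pass 70% of its speed; a pose out of reach is approached as far as the arm can. A call with a gripper value outside its range is refused whole. "hand" is the opening, from 0 (shut) to 1 (fully open), set as the call begins (left out, the last holds). The fingers move at their own pace and stop on an object; "newtons" is the grip in N (left out, the last holds). Time passes only in rows, so rows that repeat a pose let the fingers close. It gives the time, the measured TCP pose, the force and the opening at its end, in the units of the state.
- telemetry.get_state(): the state, without advancing time (a new reading comes with each control period).
- imaging.capture(name): name is "scene" or "top"; returns the picture (420x560x3 uint8, red, green, blue); there is no depth.
- imaging.camera_model(name): a dict with "vfov" (degrees; the focal length in pixels is half the picture's height over the tangent of half this angle, whatever the lens; pixels are square), "cx", "cy" (the principal point, pixels), "rvec" (rotation vector, rad) and "tvec" (3), from world to camera coordinates, as OpenCV has them. Camera axes: x right, y down, z forward; pixel columns grow to the right and rows downward; lengths in m; the calibration is good to about 2 mm. A picture is of the moment at which its call begins. camera_model takes no time and is no camera call.
- robot.sign_off(): hands the job in, once; it reports no verdict.
The state is a dict: "clock": time; "joint_pos": joint angles; "joint_vel": joint speeds; "joint_torque": joint torques, N m; "tool_pos": TCP position; "tcp_rot": TCP orientation; "contact_force": force on the tool from outside, world axes, zero at the start; "moment": the same for the moment, N m; "opening": finger opening in m.
Only numpy, scipy, OpenCV 4.12 (cv2) and the standard library are available. Lean on these libraries where they do the work, as an engineer would, in place of code of your own. Each camera call takes 0.05 s, during which the arm holds its last target. There are 200 camera calls.

## Working session

There is one attempt and no reset: what is moved stays moved. The work goes in short steps, Python scripts to look and compute and a tool call to move; the robot and the scene stay as the last step left them, time stands still between calls to the robot, and variables do not carry over. Pictures are saved under pics/ and viewed, about 8 in all and at most 12, crops included, and the job is handed in when it is done.

Besides the shell and the picture viewer there is one more tool, called after ">>>" in YAML: its name, and indented under it one key for each argument. step_arm: Moves the arm, as the interface text tells. Its arguments: {"type":"object","properties":{"moves":{"type":"array"},"hand":{"type":"number"},"newtons":{"type":"number"}},"required":["moves"]}

```bash
mkdir -p pics
cat > h.py <<'E'
import numpy as np, cv2
from plant import telemetry, imaging, robot
def K(m):
    f=210/np.tan(np.radians(m['vfov'])/2); return np.array([[f,0,m['cx']],[0,f,m['cy']],[0,0,1.]])
def ray(name,uv,z):
    m=imaging.camera_model(name); R=cv2.Rodrigues(np.array(m['rvec'],float))[0]; t=np.array(m['tvec'],float)
    d=R.T@np.linalg.inv(K(m))@np.array([*uv,1.]); c=-R.T@t
    return c+d*(z-c[2])/d[2]
def proj(name,P):
    m=imaging.camera_model(name)
    return cv2.projectPoints(np.atleast_2d(P).astype(float),np.array(m['rvec'],float),np.array(m['tvec'],float),K(m),None)[0][:,0]
def save(name,fn,crop=None,s=1):
    im=imaging.capture(name)[:,:,::-1]
    if crop: a,b,c,d=crop; im=im[b:d,a:c]
    cv2.imwrite('pics/'+fn,cv2.resize(im,None,fx=s,fy=s,interpolation=cv2.INTER_CUBIC))
E
python3 - <<'E'
from h import *
save('top','t0.png',s=1.4);save('scene','s0.png',s=1.4)
for n in('top','scene'):print(imaging.camera_model(n))
print(telemetry.get_state())
E
```

```text
{'vfov': 43.93749511013264, 'cx': 281.7836833123496, 'cy': 211.32763699673094, 'rvec': array([ 2.1617213 , -2.16925492,  0.11565416]), 'tvec': array([0.00454949, 0.5168909 , 1.55382489])}
{'vfov': 56.741068899256696, 'cx': 275.4850809865081, 'cy': 214.73009608672885, 'rvec': array([ 0.8794779 ,  2.48262547, -1.11012849]), 'tvec': array([ 0.37113522, -0.15026901,  1.6098074 ])}
{'clock': 0.1, 'joint_pos': array([-1.34998514e+00,  2.87124260e-01,  1.57804291e+00, -3.15847168e-06,
        1.27861021e+00, -1.50001192e-01]), 'joint_vel': array([ 9.39864142e-04, -3.36962968e-03, -3.58435135e-03,  2.42716420e-04,
       -4.84471418e-04,  4.95899400e-05]), 'joint_torque': array([ 1.98709909e-03, -4.07292581e+01, -2.93698668e+01, -7.40368500e-05,
        3.40784522e-03,  7.15481946e-06]), 'tool_pos': array([ 0.24449448, -0.62851881,  0.23004738]), 'tcp_rot': array([ 8.25339913e-01, -5.64635134e-01, -8.00302739e-04, -7.43482808e-04]), 'contact_force': array([-0.04175632,  0.30123478,  0.44298025]), 'moment': array([-0.01325459,  0.05438603, -0.01408646]), 'opening': 0.08577478180138345}
```

View pics/t0.png

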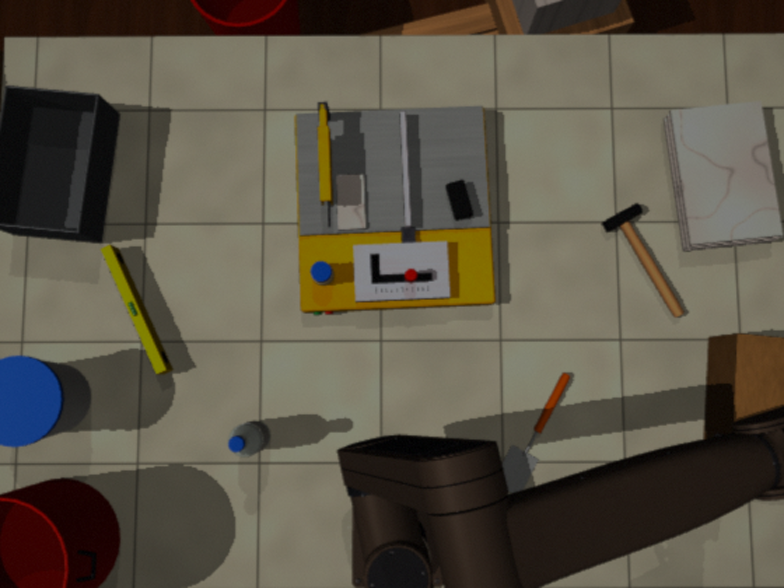

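View pics/s0.png

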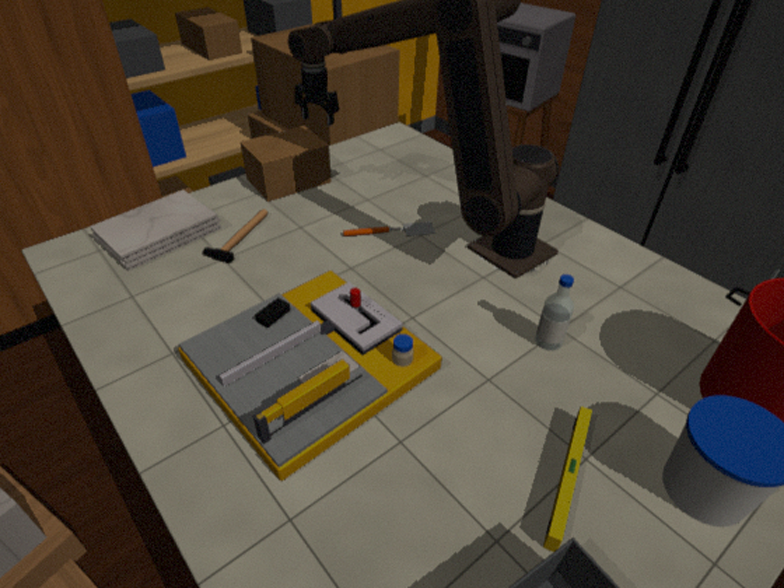

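Run:
```python
from h import *
save('top','t1.png',(235,160,345,225),7);save('scene','s1.png',(200,180,330,270),6)
```

```text
(no output)
```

View pics/t1.png

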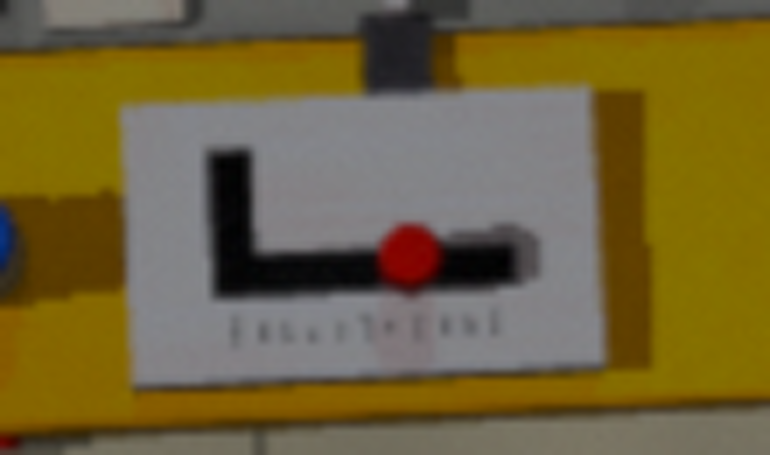

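View pics/s1.png

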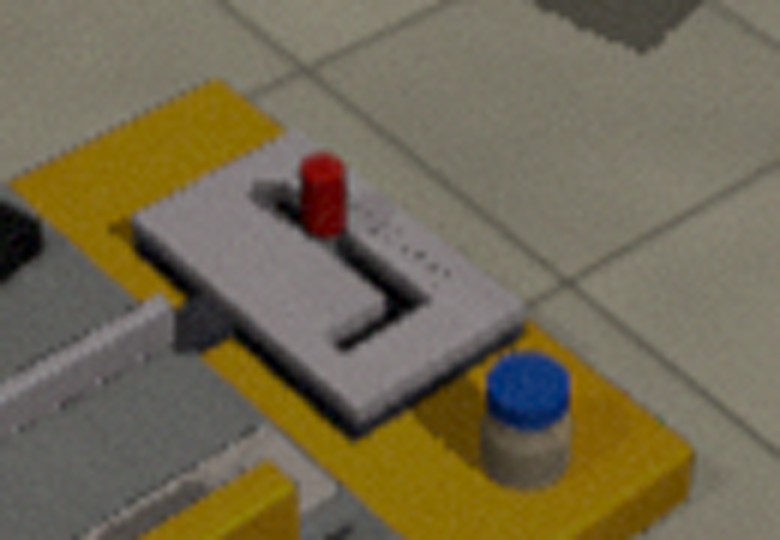

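```bash
cat >> h.py <<'E'
from scipy.spatial.transform import Rotation as Ro
S0=None
def show(saw=None):
    s=telemetry.get_state(); np.set_printoptions(precision=4,suppress=True)
    print(s['clock'],s['tool_pos'],s['tcp_rot'],s['contact_force'],s['opening'],s['joint_pos'])
    return s
E
python3 - <<'E'
from h import *
w=lambda u,v,z,o=(235,160),s=7:(ray('top',((u+.5)/s-.5+o[0],(v+.5)/s-.5+o[1]),z))[:2]
w2=lambda u,v,z:(ray('scene',((u+.5)/6-.5+200,(v+.5)/6-.5+180),z))[:2]
L=np.array([[75,100],[75,-100],[-45,-100],[-45,100]])/1000
for nm,W in(('top',np.array([w(122,105,.07),w(588,86,.07),w(606,368,.07),w(133,388,.07)])),
            ('scene',np.array([w2(355,420,.07),w2(135,218,.07),w2(295,135,.07),w2(525,305,.07)]))):
    A=L-L.mean(0);B=W-W.mean(0)
    th=np.arctan2((A[:,0]*B[:,1]-A[:,1]*B[:,0]).sum(),(A*B).sum())
    R=np.array([[np.cos(th),-np.sin(th)],[np.sin(th),np.cos(th)]]);o=W.mean(0)-R@L.mean(0)
    print(nm,th,o,((W-o)@R-L)*1000)
    k=w(409,256,.118) if nm=='top' else w2(323,163,.118)
    print('knob saw mm',(k-o)@R*1000,'world',k)
    if nm=='top':
        print('corner',(w(234,277,.07)-o)@R*1000,'end',(w(230,150,.07)-o)@R*1000)
show()
E
```

```text
top 0.040487454944963544 [ 0.55110719 -0.01155247] [[ 0.81961312 -0.34366702]
 [ 0.26088742  1.0666943 ]
 [-0.69470379 -0.30943332]
 [-0.38579675 -0.41359396]]
knob saw mm [ -0.91950811 -18.1294002 ] world [ 0.55092225 -0.02970423]
corner [-5.41924596e-02  5.50523103e+01] end [54.41772998 54.51687598]
scene 0.04040918385537797 [ 0.55308498 -0.00759147] [[ 2.8396697   2.06959298]
 [-3.25533183 -0.49208231]
 [ 2.30882543  1.43459603]
 [-1.8931633  -3.0121067 ]]
knob saw mm [ -4.61220891 -23.32424627] world [ 0.54941879 -0.031083  ]
0.2 [ 0.2445 -0.6287  0.2304] [ 0.8253 -0.5646 -0.0006 -0.0005] [ 0.5106  0.0916 -0.5044] 0.0852512076930129 [-1.35    0.2869  1.5776  0.      1.2786 -0.15  ]
```

```bash
cat >> h.py <<'E'
th=.0405;o=np.array([.5511,-.0115])
Rs=Ro.from_euler('z',th)*Ro.from_quat([1,0,0,0])   # tool x=saw x, y=-saw y, z down
def to(x,y,z):
    s=show();R=Ro.from_quat(s['tcp_rot'])
    sw=(Ro.from_euler('z',-th)).apply(s['tool_pos']-[*o,0])*1000
    t=Ro.from_euler('z',th).apply(np.array([x,y,0])/1000)+[*o,z/1000]
    print('saw mm',sw,'force saw',Ro.from_euler('z',-th).apply(s['contact_force']))
    print('dp cm',R.inv().apply(t-s['tool_pos'])*100,'rot',(R.inv()*Rs).as_rotvec())
E
python3 -c "
from h import *
to(0,-75,200)"
```

```text
0.2 [ 0.2445 -0.6287  0.2304] [ 0.8253 -0.5646 -0.0006 -0.0005] [ 0.5106  0.0916 -0.5044] 0.0852512076930129 [-1.35    0.2869  1.5776  0.      1.2786 -0.15  ]
saw mm [-331.2934 -604.2742  230.4121] force saw [ 0.5139  0.0709 -0.5044]
dp cm [-39.3163 -48.504    3.1147] rot [-0.0012  0.0012 -1.2405]
```

>>> step_arm:
  moves:
    - {"dp":[-39.3,-48.5,3.1],"rot":[0,0,-1.24]}
    - {"dp":[-39.3,-48.5,3.1],"rot":[0,0,-1.24]}
    - {"dp":[-39.3,-48.5,3.1],"rot":[0,0,-1.24]}
    - {"dp":[-39.3,-48.5,3.1],"rot":[0,0,-1.24]}
    - {"dp":[-39.3,-48.5,3.1],"rot":[0,0,-1.24]}
    - {"dp":[-39.3,-48.5,3.1],"rot":[0,0,-1.24]}
    - {"dp":[-39.3,-48.5,3.1],"rot":[0,0,-1.24]}
    - {"dp":[-39.3,-48.5,3.1],"rot":[0,0,-1.24]}
    - {"dp":[-39.3,-48.5,3.1],"rot":[0,0,-1.24]}
    - {"dp":[-39.3,-48.5,3.1],"rot":[0,0,-1.24]}
    - {"dp":[-39.3,-48.5,3.1],"rot":[0,0,-1.24]}
    - {"dp":[-39.3,-48.5,3.1],"rot":[0,0,-1.24]}
  hand: 0
  newtons: 40

```text
clock: 1.4
tool_pos: [0.5425, -0.1068, 0.2015]
tcp_rot: [1.0, 0.02, 0.0, 0.0]
contact_force: [1.0, -0.7, 0.4]
opening: 0.0004
```

```bash
python3 -c "
from h import *
to(0,-70,200)"
```

```text
1.4 [ 0.5425 -0.1068  0.2015] [0.9998 0.02   0.0002 0.0001] [ 0.9563 -0.7267  0.4254] 0.00039841650719424544 [-0.3778  0.0445  1.9073 -0.0001  1.1894 -0.4178]
saw mm [-12.4895 -94.8238 201.5394] force saw [ 0.9261 -0.7648  0.4254]
dp cm [ 1.2478 -2.483   0.1537] rot [ 0.0003 -0.0003 -0.0004]
```

>>> step_arm:
  moves:
    - {"dp":[1.2,-2.4,0.1],"rot":[0,0,0]}
    - {"dp":[1.2,-2.4,3.5],"rot":[0,0,0]}
    - {"dp":[1.2,-2.4,7],"rot":[0,0,0]}
    - {"dp":[1.2,-2.4,10],"rot":[0,0,0]}
    - {"dp":[1.2,-2.4,11.2],"rot":[0,0,0]}
    - {"dp":[1.2,-2.4,11.2],"rot":[0,0,0]}
    - {"dp":[1.2,-2.4,11.2],"rot":[0,0,0]}

```text
clock: 2.1
tool_pos: [0.5538, -0.0847, 0.0908]
tcp_rot: [1.0, 0.02, 0.001, 0.0]
contact_force: [0.4, 0.5, 1.1]
opening: -0.0
```

```bash
python3 -c "
from h import *
to(0,31,88);save('scene','s2.png',(200,160,330,260),6)"
```

```text
2.1 [ 0.5538 -0.0847  0.0908] [0.9998 0.0199 0.0009 0.0003] [0.412  0.5252 1.1038] -2.777978169633158e-05 [-0.3329  0.1947  1.9643  0.      0.9807 -0.3727]
saw mm [ -0.2953 -73.2467  90.8237] force saw [0.4329 0.5081 1.1038]
dp cm [  0.0219 -10.4249   0.2755] rot [ 0.0007 -0.0018 -0.0007]
```

View pics/s2.png

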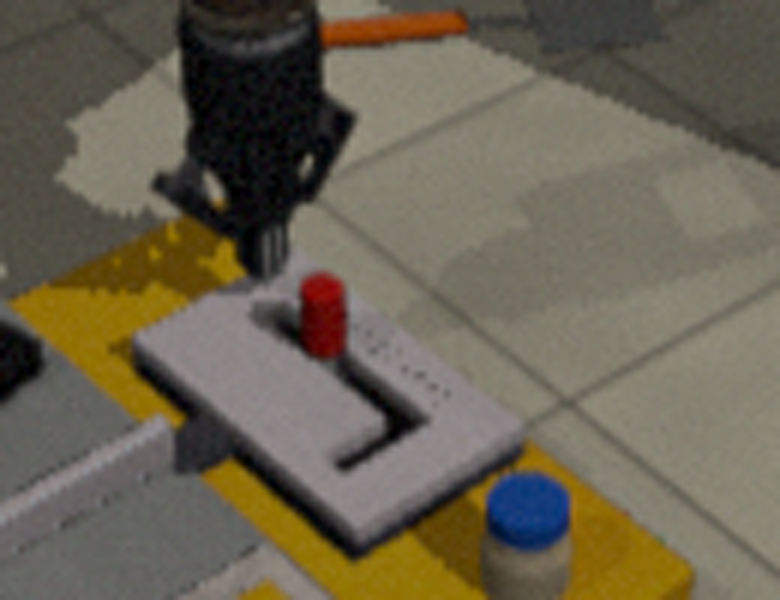

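>>> step_arm:
  moves:
    - {"dp":[0,-1.5,0],"rot":[0,0,0]}
    - {"dp":[0,-3,0],"rot":[0,0,0]}
    - {"dp":[0,-4,0],"rot":[0,0,0]}
    - {"dp":[0,-5,0],"rot":[0,0,0]}
    - {"dp":[0,-6,0],"rot":[0,0,0]}
    - {"dp":[0,-7,0],"rot":[0,0,0]}
    - {"dp":[0,-8,0],"rot":[0,0,0]}
    - {"dp":[0,-8.7,0],"rot":[0,0,0]}
    - {"dp":[0,-9.4,0],"rot":[0,0,0]}
    - {"dp":[0,-9.4,0],"rot":[0,0,0]}

```text
clock: 3.15
tool_pos: [0.5482, 0.0111, 0.0888]
tcp_rot: [1.0, 0.02, -0.001, -0.001]
contact_force: [-0.5, 0.3, 0.0]
opening: -0.0002
```

```bash
python3 -c "
from h import *
to(0,31,88);save('top','t2.png',(235,160,345,225),7)
save('scene','s3.png',(200,160,330,260),6)"
```

```text
3.15 [0.5482 0.0111 0.0888] [ 0.9998  0.0202 -0.0012 -0.001 ] [-0.5214  0.2678  0.0179] -0.00021875553968106514 [-0.1655  0.1753  1.9914  0.0017  0.9776 -0.2069]
saw mm [-2.0059 22.7092 88.8397] force saw [-0.5101  0.2887  0.0179]
dp cm [ 0.2007 -0.8289  0.0851] rot [-0.002   0.0023 -0.0001]
```

View pics/s3.png

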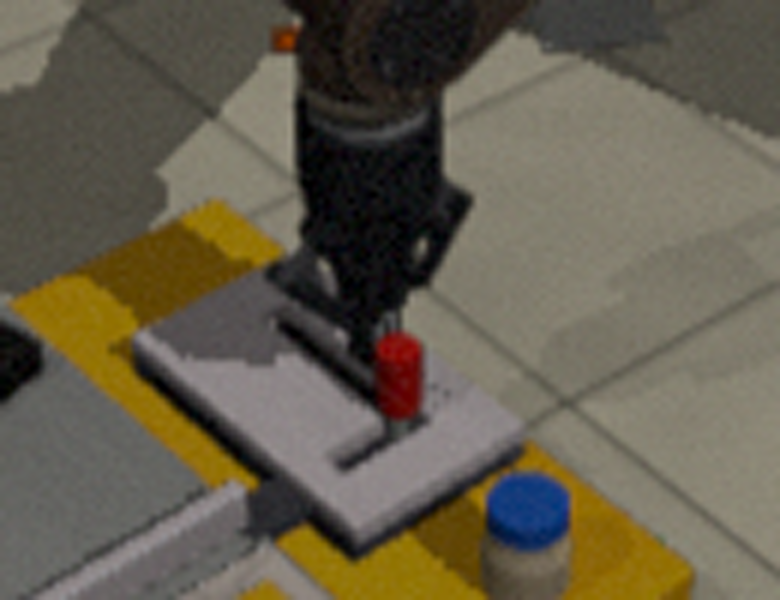

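>>> step_arm:
  moves:
    - {"dp":[0,-0.3,0],"rot":[0,0,0]}
    - {"dp":[0,-0.6,0],"rot":[0,0,0]}
    - {"dp":[0,-0.8,0],"rot":[0,0,0]}
    - {"dp":[0,-0.8,0],"rot":[0,0,0]}
    - {"dp":[0,-0.8,0],"rot":[0,0,0]}

```text
clock: 3.75
tool_pos: [0.5487, 0.0178, 0.0894]
tcp_rot: [1.0, 0.02, -0.0, -0.0]
contact_force: [-0.4, -2.2, -1.1]
opening: 0.0002
```

>>> step_arm:
  moves:
    - {"dp":[0,-0.1,0],"rot":[0,0,0]}
    - {"dp":[0,-0.2,0],"rot":[0,0,0]}
    - {"dp":[0,-0.2,0],"rot":[0,0,0]}

```text
clock: 4.05
tool_pos: [0.5487, 0.0196, 0.0895]
tcp_rot: [1.0, 0.02, -0.0, 0.0]
contact_force: [-1.7, -2.9, -1.4]
opening: -0.0002
```

```bash
python3 -c "
from h import *
to(0,31,88)
save('scene','s4.png',(200,160,330,260),6)"
```

```text
4.05 [0.5487 0.0196 0.0895] [ 0.9998  0.02   -0.0001  0.0001] [-1.6908 -2.9168 -1.402 ] -0.00018320162588288016 [-0.149   0.1746  1.9907 -0.0002  0.9764 -0.189 ]
saw mm [-1.1828 31.1857 89.5173] force saw [-1.8075 -2.8459 -1.402 ]
dp cm [0.1183 0.0185 0.1517] rot [ 0.0001  0.0002 -0.0005]
```

View pics/s4.png

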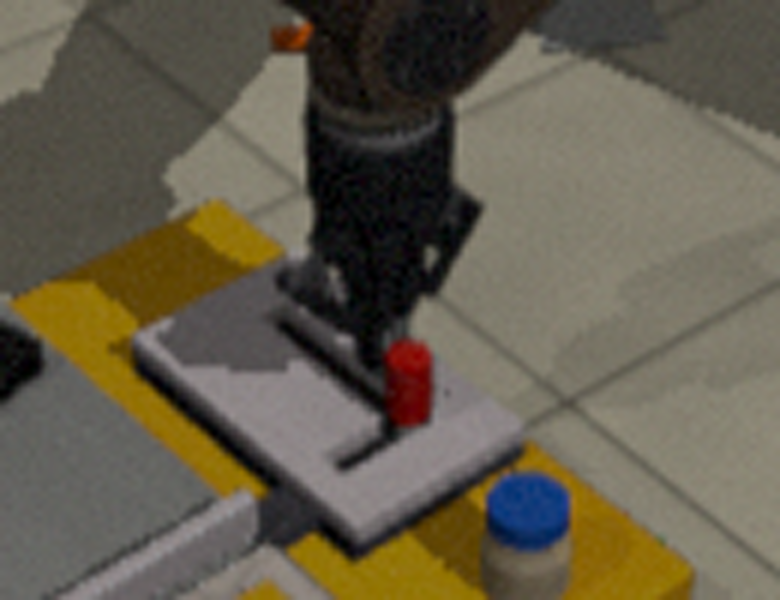

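>>> step_arm:
  moves:
    - {"dp":[0,-0.1,0],"rot":[0,0,0]}
    - {"dp":[0,-0.15,0],"rot":[0,0,0]}
    - {"dp":[0,-0.15,0],"rot":[0,0,0]}

```text
clock: 4.4
tool_pos: [0.5486, 0.0212, 0.0895]
tcp_rot: [1.0, 0.02, -0.0, -0.0]
contact_force: [-1.8, -3.1, -2.0]
opening: -0.0002
```

>>> step_arm:
  moves:
    - {"dp":[0,-0.1,0],"rot":[0,0,0]}
    - {"dp":[0,-0.15,0],"rot":[0,0,0]}
    - {"dp":[0,-0.15,0],"rot":[0,0,0]}

```text
clock: 4.7
tool_pos: [0.5486, 0.0226, 0.0895]
tcp_rot: [1.0, 0.02, -0.0, 0.0]
contact_force: [-0.5, -2.2, -1.6]
opening: 0.0
```

>>> step_arm:
  moves:
    - {"dp":[0,-0.1,0],"rot":[0,0,0]}
    - {"dp":[0,-0.15,0],"rot":[0,0,0]}
    - {"dp":[0,-0.15,0],"rot":[0,0,0]}

```text
clock: 5.0
tool_pos: [0.5486, 0.0228, 0.0896]
tcp_rot: [1.0, 0.02, -0.0, 0.001]
contact_force: [-2.4, -8.1, -2.1]
opening: -0.0001
```

>>> step_arm:
  moves:
    - {"dp":[0,-0.1,0],"rot":[0,0,0]}
    - {"dp":[0,-0.15,0],"rot":[0,0,0]}
    - {"dp":[0,-0.15,0],"rot":[0,0,0]}

```text
clock: 5.3
tool_pos: [0.5486, 0.0229, 0.0896]
tcp_rot: [1.0, 0.021, -0.0, 0.003]
contact_force: [-1.6, -11.3, -2.3]
opening: 0.0003
```

>>> step_arm:
  moves:
    - {"dp":[0,1,0],"rot":[0,0,0]}
    - {"dp":[0,2.5,0],"rot":[0,0,0]}
    - {"dp":[-2,2.5,0],"rot":[0,0,0]}
    - {"dp":[-4.5,2,0],"rot":[0,0,0]}
    - {"dp":[-5,0.5,0],"rot":[0,0,0]}
    - {"dp":[-5,-1.5,0],"rot":[0,0,0]}
    - {"dp":[-5,-2,0],"rot":[0,0,0]}
    - {"dp":[-5,-2,0],"rot":[0,0,0]}
    - {"dp":[-5,-2,0],"rot":[0,0,0]}

```text
clock: 6.2
tool_pos: [0.4984, 0.0436, 0.0899]
tcp_rot: [1.0, 0.02, 0.0, 0.0]
contact_force: [-0.0, -0.0, 0.4]
opening: 0.0001
```

```bash
python3 -c "
from h import *
to(10,56.5,88)
save('scene','s5.png',(200,160,330,260),6)"
```

```text
6.2 [0.4984 0.0436 0.0899] [0.9998 0.0203 0.0005 0.0001] [-0.0125 -0.0007  0.3698] 0.00010844614741379 [-0.1159  0.07    2.1069  0.      0.9638 -0.1564]
saw mm [-50.432   57.1565  89.8701] force saw [-0.0125 -0.0002  0.3698]
dp cm [6.043  0.0657 0.1925] rot [ 0.0001 -0.0009  0.    ]
```

View pics/s5.png

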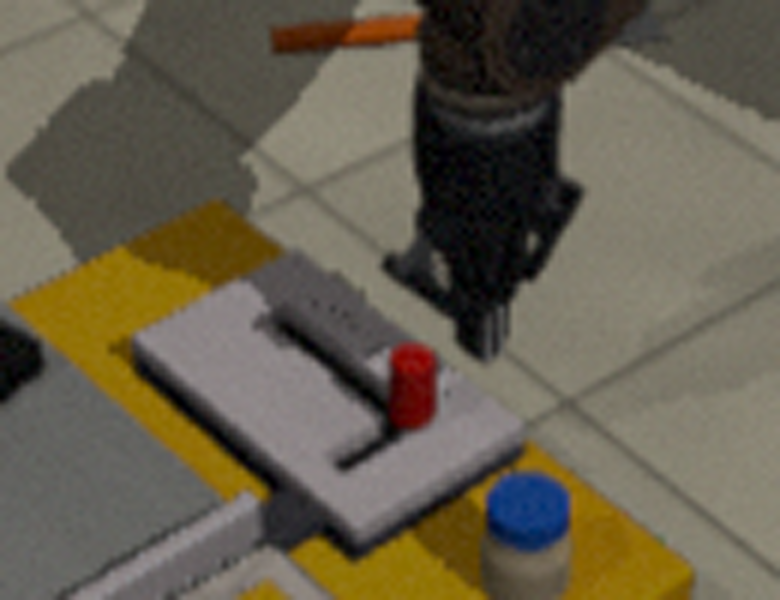

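>>> step_arm:
  moves:
    - {"dp":[1,0.05,0],"rot":[0,0,0]}
    - {"dp":[2,0.05,0],"rot":[0,0,0]}
    - {"dp":[2.7,0.05,0],"rot":[0,0,0]}
    - {"dp":[3.4,0.05,0],"rot":[0,0,0]}
    - {"dp":[4.1,0.05,0],"rot":[0,0,0]}
    - {"dp":[4.8,0.05,0],"rot":[0,0,0]}
    - {"dp":[5.5,0.05,0],"rot":[0,0,0]}
    - {"dp":[5.5,0.05,0],"rot":[0,0,0]}

```text
clock: 7.05
tool_pos: [0.5538, 0.0453, 0.0894]
tcp_rot: [1.0, 0.02, 0.001, -0.0]
contact_force: [-0.6, -0.5, 0.9]
opening: 0.0004
```

```bash
python3 -c "
from h import *
to(20,56.5,88)
save('scene','s6.png',(200,160,330,260),6)"
```

```text
7.05 [0.5538 0.0453 0.0894] [ 0.9998  0.0198  0.0007 -0.0001] [-0.5993 -0.4526  0.8903] 0.00035817197458852664 [-0.1011  0.1876  1.9757  0.0006  0.9769 -0.1411]
saw mm [ 4.9762 56.6802 89.449 ] force saw [-0.6172 -0.428   0.8903]
dp cm [1.5022 0.0168 0.147 ] rot [-0.0003 -0.0014 -0.0008]
```

View pics/s6.png

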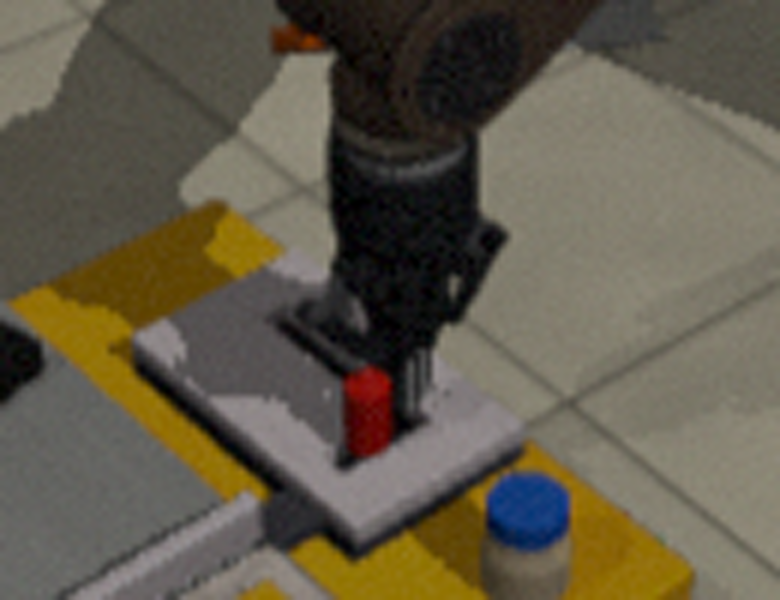

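Turning the corner worked and the knob is most of the way along the short leg. Now I'll push it home slowly.

>>> step_arm:
  moves:
    - {"dp":[0.3,0,0],"rot":[0,0,0]}
    - {"dp":[0.6,0,0],"rot":[0,0,0]}
    - {"dp":[0.8,0,0],"rot":[0,0,0]}
    - {"dp":[0.8,0,0],"rot":[0,0,0]}

```text
clock: 7.5
tool_pos: [0.5607, 0.0459, 0.0894]
tcp_rot: [1.0, 0.02, -0.0, -0.0]
contact_force: [-2.2, 1.1, 0.1]
opening: 0.0001
```

>>> step_arm:
  moves:
    - {"dp":[0.1,0,0],"rot":[0,0,0]}
    - {"dp":[0.25,0,0],"rot":[0,0,0]}
    - {"dp":[0.25,0,0],"rot":[0,0,0]}

```text
clock: 7.8
tool_pos: [0.5631, 0.0459, 0.0894]
tcp_rot: [1.0, 0.02, -0.0, -0.0]
contact_force: [-2.5, 1.2, -0.7]
opening: -0.0001
```

>>> step_arm:
  moves:
    - {"dp":[0.1,0,0],"rot":[0,0,0]}
    - {"dp":[0.2,0,0],"rot":[0,0,0]}
    - {"dp":[0.2,0,0],"rot":[0,0,0]}

```text
clock: 8.1
tool_pos: [0.5652, 0.0459, 0.0894]
tcp_rot: [1.0, 0.02, -0.0, -0.0]
contact_force: [-2.8, 0.6, -1.6]
opening: 0.0004
```

>>> step_arm:
  moves:
    - {"dp":[0.1,0,0],"rot":[0,0,0]}
    - {"dp":[0.2,0,0],"rot":[0,0,0]}
    - {"dp":[0.2,0,0],"rot":[0,0,0]}

```text
clock: 8.4
tool_pos: [0.5672, 0.0459, 0.0895]
tcp_rot: [1.0, 0.02, -0.0, -0.0]
contact_force: [-2.1, 1.0, -1.4]
opening: 0.0001
```

>>> step_arm:
  moves:
    - {"dp":[0.1,0,0],"rot":[0,0,0]}
    - {"dp":[0.2,0,0],"rot":[0,0,0]}
    - {"dp":[0.2,0,0],"rot":[0,0,0]}

```text
clock: 8.7
tool_pos: [0.5693, 0.046, 0.0895]
tcp_rot: [1.0, 0.02, 0.0, -0.0]
contact_force: [-3.4, 1.2, -0.8]
opening: -0.0002
```

>>> step_arm:
  moves:
    - {"dp":[0.1,0,0],"rot":[0,0,0]}
    - {"dp":[0.2,0,0],"rot":[0,0,0]}
    - {"dp":[0.2,0,0],"rot":[0,0,0]}

```text
clock: 9.0
tool_pos: [0.5704, 0.046, 0.0895]
tcp_rot: [1.0, 0.02, -0.001, -0.0]
contact_force: [-6.5, 0.9, 1.4]
opening: 0.0002
```

>>> step_arm:
  moves:
    - {"dp":[0.1,0,0],"rot":[0,0,0]}
    - {"dp":[0.3,0,0],"rot":[0,0,0]}
    - {"dp":[0.3,0,0],"rot":[0,0,0]}

```text
clock: 9.3
tool_pos: [0.5706, 0.0461, 0.0894]
tcp_rot: [1.0, 0.02, -0.006, 0.0]
contact_force: [-15.1, -0.0, 8.4]
opening: -0.0002
```

>>> step_arm:
  moves:
    - {"dp":[-1,0,0],"rot":[0,0,0]}
    - {"dp":[-3,0,0],"rot":[0,0,0]}
    - {"dp":[-5,0,0],"rot":[0,0,0]}
    - {"dp":[-6.5,0,0],"rot":[0,0,0]}
    - {"dp":[-6.5,0,-3],"rot":[0,0,0]}
    - {"dp":[-6.5,0,-7],"rot":[0,0,0]}
    - {"dp":[-6.5,0,-12],"rot":[0,0,0]}
    - {"dp":[-6.5,5,-14],"rot":[0,0,0]}
    - {"dp":[-6.5,10,-14],"rot":[0,0,0]}
    - {"dp":[-6.5,15,-14],"rot":[0,0,0]}
    - {"dp":[-6.5,20,-14],"rot":[0,0,0]}
    - {"dp":[-6.5,25,-14],"rot":[0,0,0]}

```text
clock: 10.5
tool_pos: [0.5199, -0.2057, 0.2311]
tcp_rot: [1.0, 0.02, 0.002, 0.002]
contact_force: [0.5, 0.7, -0.1]
opening: 0.0001
```

>>> step_arm:
  moves:
    - {"dp":[0,3,0],"rot":[0,0,0]}
    - {"dp":[0,7,0],"rot":[0,0,0]}
    - {"dp":[0,10,0],"rot":[0,0,0]}
    - {"dp":[0,10,0],"rot":[0,0,0]}
    - {"dp":[0,10,0],"rot":[0,0,0]}

```text
clock: 11.0
tool_pos: [0.5234, -0.3037, 0.2301]
tcp_rot: [1.0, 0.019, 0.001, 0.001]
contact_force: [0.1, 0.4, 1.0]
opening: 0.0
```

Run:
```python
from h import *
show()
a=imaging.capture('top')[160:225,235:345,::-1];b=imaging.capture('scene')[170:290,150:330,::-1]
r=lambda i,w:cv2.resize(i,(w,int(w*i.shape[0]/i.shape[1])),interpolation=cv2.INTER_CUBIC)
a=r(a,500);b=r(b,440)[:295]
c=np.zeros((600,500,3),np.uint8);c[:295]=a[:295];c[300:300+b.shape[0],:440]=b
cv2.imwrite('pics/f.png',c)
```

```text
11.0 [ 0.5234 -0.3037  0.2301] [0.9998 0.0192 0.001  0.0007] [0.1013 0.3536 1.0009] 4.6583499669520926e-05 [-0.6933  0.134   1.7574  0.0001  1.2479 -0.7318]
```

View pics/f.png

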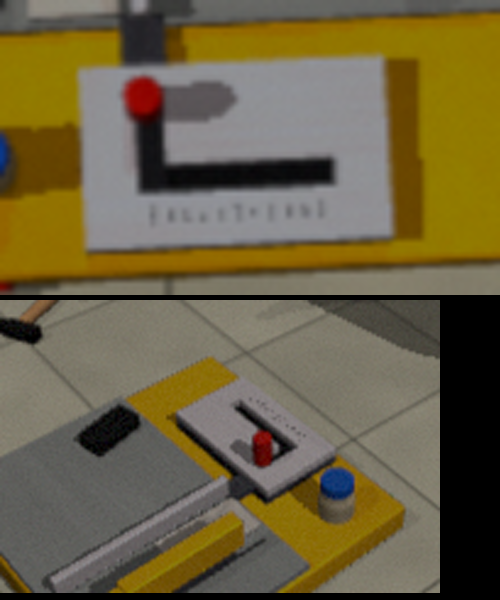

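Run:
```python
from h import *
k=ray('top',(266.1,181.2),.118)
print(Ro.from_euler('z',-th).apply(k-[*o,0])*1000)
print(robot.sign_off())
```

```text
[ 45.9151179   57.26777371 118.        ]
the job is handed in; nothing more can be done
None
```

The fence is set and locked, and the job is handed in. I pushed the red knob with shut fingers along the long leg until it hit the corner wall. Then I went round behind it and pushed it along the short leg to the end wall.

- **Forces:** contact force rose to about 12 N at the corner wall and 17 N at the end wall. Both are well under the limits.
- **Knob position:** the last picture put the knob at saw x 45.9, y 57.3 mm. Home is x 45, y 55 mm with 2.5 mm of play, so it is fully home. It is still down at its normal height as far as the picture shows.
- **Loose things:** in the last crops, the jar and rubbing block look where they were. The tile strip is mostly hidden behind the blade guard there. The level, putty knife and water bottle were outside those crops, but the arm's path stayed clear of them.
- **Finish:** the arm ended about 0.3 m to the side of the slot at 0.23 m height, touching nothing, at 11 s on the clock.

No check failed. The one disagreement was at the start: the scene camera's position for the saw was about 4 mm off the top camera's. I used the top camera's, which fitted the plate better.

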